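# Stow the salsa pots and dock the turner at the comal station

## Task

Close down the comal station: slide the blue cover back, stand every knob-lidded salsa pot that is out (three to five of them) upright on the floor of the well, and slide the cover fully home over them. Also slide the orange turner, lying flat and blade first, into the slot of the wooden dock until it is fully home. Leave the jar, tin, bottle, mug, bowl and spoon where they are.

Things in the scene. Friction and masses are not known exactly. Their poses are not given: they have to be found in the camera images.
- well (a point): Salsa well: fixed open metal box with a sliding blue cover. Point: centre of its inner floor, 4 mm above the table. Inside 150 mm (its x) by 216 mm (its y): room for six pots, 2 across x, 3 along y. Walls 66 mm above the table; rails outside both x walls (to x = +-95 mm) 81 mm high. Beyond +y a solid deck, 64 mm high, to y = 340 mm, over which the cover slides open. z up; yaw varies up to 0.1 rad.
- cover (a joint): How far the sliding cover is open, m: 0 = fully home over the well (end stop), 0.22 = fully open (end stop; the well uncovered). It slides level along the well's y axis, opening to +y, and stays where it is left; about 3 N of friction. It starts only a little open.
- cover_grip (a point): Centre of the white upright grip fin on the blue cover plate (164 x 226 x 5 mm, top 73 mm above the table). Fin: 90 mm along the well's x, 12 mm thick along the well's y, 28 mm high; this point is 14 mm above the cover's top face. The fin stands 30 mm from the cover's -y edge. Axes as the well's.
- turner_grip (a point): Orange one-piece turner lying flat on the griddle. Point: on the handle at the centre of mass, 11 mm above its underside; x points along the handle to the blade. Handle 22 mm wide and high, from 110 mm behind this point to 30 mm ahead. Flat blade 100 long, 84 wide, 4 mm thick, from 30 to 130 mm ahead; undersides of blade and handle in one plane. 0.16 kg.
- turner_tip (a point): Middle of the turner blade's front edge, 130 mm ahead of turner_grip along its x and 2 mm above its underside; same axes.
- dock_mouth (a point): Turner dock, fixed: wooden block (124 mm wide, top 35 mm above the table) on a 5 mm steel plate, with one level slot 100 mm wide, 16 mm high, 85 mm deep to its back stop. Point: middle of the slot mouth's lower edge, on the plate's top; x points into the slot, z up. Blade fully home: its front edge at x = 85 mm. The plate reaches 70 mm out in front of the mouth.
- griddle: Black round cast iron griddle, fixed, 240 mm across, flat top 16 mm above the table. Origin: centre of its underside.
- pot1_c (a point): Lidded salsa pot, terracotta (may be absent): round body 60 mm across and 34 mm high with a flat lid of the same colour, and on it a black round knob 20 mm across and 22 mm high (56 mm in all). This point is on its axis, 28 mm above its underside. 0.18 kg.
- pot2_c (a point): Lidded salsa pot, red (may be absent): round body 60 mm across and 34 mm high with a flat lid of the same colour, and on it a black round knob 20 mm across and 22 mm high (56 mm in all). This point is on its axis, 28 mm above its underside. 0.18 kg.
- pot3_c (a point): Lidded salsa pot, green (may be absent): round body 60 mm across and 34 mm high with a flat lid of the same colour, and on it a black round knob 20 mm across and 22 mm high (56 mm in all). This point is on its axis, 28 mm above its underside. 0.18 kg.
- pot4_c (a point): Lidded salsa pot, yellow (may be absent): round body 60 mm across and 34 mm high with a flat lid of the same colour, and on it a black round knob 20 mm across and 22 mm high (56 mm in all). This point is on its axis, 28 mm above its underside. 0.18 kg.
- pot5_c (a point): Lidded salsa pot, terracotta (may be absent): round body 60 mm across and 34 mm high with a flat lid of the same colour, and on it a black round knob 20 mm across and 22 mm high (56 mm in all). This point is on its axis, 28 mm above its underside. 0.18 kg.
- jar: Bystander: amber glass jar with a steel twist cap, 72 mm across, 120 mm high. Origin: centre of its underside.
- salt_tin: Bystander: plain blue salt tin without a knob, 60 mm across, 60 mm high. Origin: centre of its underside.
- oil: Bystander: green oil bottle, 60 mm across, 170 mm high. Origin: centre of its underside.
- cup: Bystander: blue mug, 80 mm across, 85 mm high. Origin: centre of its underside.
- limebowl: Bystander: white bowl, 100 mm across, 50 mm high. Origin: centre of its underside.
- spoon: Bystander: spoon lying on the cart. Origin: centre of its underside.
There are look-alikes about, which are no part of the job. There is more than one size of the part that bears pot3_c; the job needs the middle-sized.

How it is judged:
By the outcome, as a careful person would: the job done as asked, in the order asked, and still so for the second after the job is handed in, with the robot touching nothing.
Of pot1, pot2, pot3, pot4, pot5 only 3 to 5 are there at a start; the rules pass over those that are not, and their reading is None.
At some moment in a run one of pot1, pot2, pot3, pot4, pot5, turner may be knocked a few centimetres aside while the robot is not near it.
It also fails if it takes over 210 s, if anything falls off the work surface, if the arm or the gripper's body presses on something with over 40 N, if the wrist force passes 120 N, or if a joint passes its speed limit or range.

## Robot

A 6-joint arm with a two-finger parallel gripper is mounted at the origin on the work surface. World frame = base frame: x ahead of the robot, y to its left, z up, the work surface at z = 0. Lengths are in mm, angles in degrees, forces in N, time in s.
With the tool pointing down it reaches from about 350 to 850 mm from the base axis. Payload 8.1 kg.
Tool frame: the origin (TCP) lies between the finger pads; the fingertips stand 22 mm ahead of it and the grasp point (between the pads) lies 3 mm ahead of it; z points along the fingers, y is the line along which they close (so a half turn about z gives the same grasp; the last joint's range is limited). The gripper opens to 85 mm and grips with 20 to 120 N. Pads are 22 mm wide; open, the fingers measure 114 mm over their backs; the gripper's body (76 mm by 85 mm) begins 54 mm behind the grasp point. The pads swing forward as they close: fully open they stand 13 mm farther back than shut.
Start: joints at [64.607, 7.471, 85.268, -0, 87.261, -4.893], TCP at [210.108, 562.014, 253.292] pointing down, gripper open.
Joint ranges: [-169.43, 169.43], [-51.17, 129.36], [1.28, 143.12], [-76.62, 256.62], [0, 156.53], [-152.29, 152.29]. Speed limits (degrees/s): [136.94, 136.94, 159.86, 180, 180, 180].

## Interface

Orientations are given as [roll, pitch, yaw] about the fixed x, y, z axes, in that order (R = Rz(yaw) Ry(pitch) Rx(roll)).
In Python, from bench import sense, snapshot, calibration, hand_in gives the robot as it stands.
- The arm moves only by the shell command python3 -m crank 'ROWS' [FORCE]. ROWS is JSON, a list of rows, each a list of 5 numbers: the shift along the tool's x, y, z in cm, then the turn about the tool's z in rad, then the finger opening in cm, from 0 to 8.54. A call has 1 to 20 rows; each row is the pose to reach, as a shift and turn from the pose commanded when the call began, along the tool's axes at that moment; what a row does not reach only later rows make up. A row lasts 1/10 s, in which the tool goes at most 50 mm and 8.59 degrees, less where a joint would pass 70% of its speed; a pose out of reach is approached as far as the arm can. A call with a gripper value outside its range is refused whole. The fingers move at their own pace and stop on an object; FORCE is the grip in N (left out, the last holds). Time passes only in rows, so rows that repeat a pose let the fingers close. It gives the time, the measured TCP pose, the force, the opening and the grip force at its end, in the units of the state.
- sense(): the state, without advancing time (a new reading comes with each control period).
- snapshot(name): name is "scene" or "top" or "wrist"; returns (picture, depth): 400x640x3 uint8, red, green, blue; 400x640 float32, mm along the optical axis (not along the pixel's ray), 0 where there is no reading.
- calibration(name): a dict with "fovy" (degrees; the focal length in pixels is half the picture's height over the tangent of half this angle, whatever the lens; pixels are square), "cx", "cy" (the principal point, pixels), "rvec" (rotation vector, rad) and "tvec" (3), from world to camera coordinates, as OpenCV has them; the wrist camera has in their place "tool_from_camera" (4x4, takes a point from camera to tool coordinates, whose origin is the TCP and whose axes are the flange's). Camera axes: x right, y down, z forward; pixel columns grow to the right and rows downward; lengths in mm; the calibration is good to about 2 mm. A picture is of the moment at which its call begins: read the wrist's pose just before it. calibration takes no time and is no camera call.
- hand_in(): hands the job in; it is judged then, once.
The state is a dict: "time": time; "joint_pos": joint angles; "qd": joint speeds; "joint_efforts": joint torques, N m; "tool_pos": TCP position; "tcp_rot": TCP orientation; "ft_force": force on the tool from outside, world axes, zero at the start; "wrist_torque": the same for the moment, N m; "finger_gap": finger opening in mm; "grip_force": force on a finger pad.
Only numpy, scipy, OpenCV 4.12 (cv2) and the standard library are available. Lean on these libraries where they do the work, as an engineer would, in place of code of your own. Each camera call takes 0.05 s, during which the arm holds its last target. There are 200 camera calls.

## Working session

There is one attempt and no reset: what is moved stays moved. The work goes in short steps, Python scripts to look and compute and a shell command to move; the robot and the scene stay as the last step left them, time stands still between calls to the robot, and variables do not carry over. Pictures are saved under pics/ and viewed, at most 14 in all, crops included, and the job is handed in when it is done.

```bash
ls; mkdir -p pics; cat > h.py <<'E'
import numpy as np, cv2
from scipy.spatial.transform import Rotation as R
from bench import sense, snapshot, calibration
def K(c): 
    f=200/np.tan(np.radians(c['fovy'])/2); return f,c['cx'],c['cy']
def toolT():
    s=sense(); T=np.eye(4); T[:3,:3]=R.from_euler('xyz',s['tcp_rot'],degrees=True).as_matrix(); T[:3,3]=s['tool_pos']; return T
def cloud(name):
    T=toolT(); c=calibration(name); im,d=snapshot(name); f,cx,cy=K(c)
    v,u=np.mgrid[:400,:640]; P=np.stack([(u-cx)/f*d,(v-cy)/f*d,d],-1)
    if name=='wrist':
        M=T@np.array(c['tool_from_camera']); W=P@M[:3,:3].T+M[:3,3]
    else:
        Rm=cv2.Rodrigues(np.array(c['rvec'],float))[0]; W=(P-np.array(c['tvec']).ravel())@Rm
    W[d==0]=np.nan
    return im,W
def save(im,n,box=None,s=1):
    if box: im=im[box[1]:box[3],box[0]:box[2]]
    cv2.imwrite('pics/'+n+'.png',cv2.resize(im[:,:,::-1],None,fx=s,fy=s,interpolation=cv2.INTER_CUBIC))
E
python3 - <<'E'
from h import *
s=sense();print(s)
for n in('top','scene'):
    im,W=cloud(n);save(im,n+'0');np.savez(n+'0.npz',im=im,W=W);print(calibration(n))
E
```

```text
pics
{'time': 0.0, 'joint_pos': array([ 6.46078291e+01,  7.51515519e+00,  8.53314408e+01, -2.06499581e-04,
        8.72607102e+01, -4.89078061e+00]), 'qd': array([ 0.04008964,  0.05185462, -0.1396136 ,  0.00219688,  0.06409565,
        0.00050327]), 'joint_efforts': array([ 1.18922082e-03, -5.69388127e+01, -5.00558996e+01,  2.88873241e-05,
        1.40755170e-02, -2.66030696e-05]), 'tool_pos': array([209.87227007, 561.54273911, 252.22318221]), 'tcp_rot': array([-1.79893067e+02, -8.94306062e-03,  1.59498611e+02]), 'ft_force': array([ 0.23329986,  0.40074439, -0.02779693]), 'wrist_torque': array([-0.0267275 ,  0.0640004 , -0.00769095]), 'grip_force': 0.0, 'finger_gap': 85.45161127194602}
{'fovy': 55.54212591195008, 'cx': 319.86780713491123, 'cy': 201.35599373690536, 'rvec': array([ 2.14248073, -2.11861529,  0.19151015]), 'tvec': array([  -3.11118533,  556.51271312, 1313.08747935])}
{'fovy': 49.851971716578944, 'cx': 324.4963582162208, 'cy': 193.1941857729555, 'rvec': array([ 0.95620883,  2.50394683, -1.04634032]), 'tvec': array([ 381.45886068, -190.51861885, 1551.45067015])}
```

View pics/top0.png

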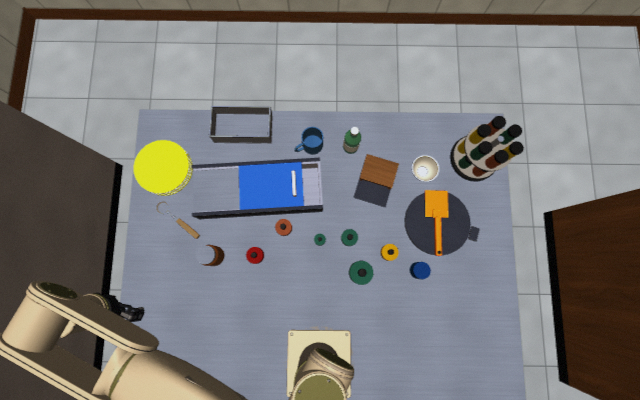

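View pics/scene0.png

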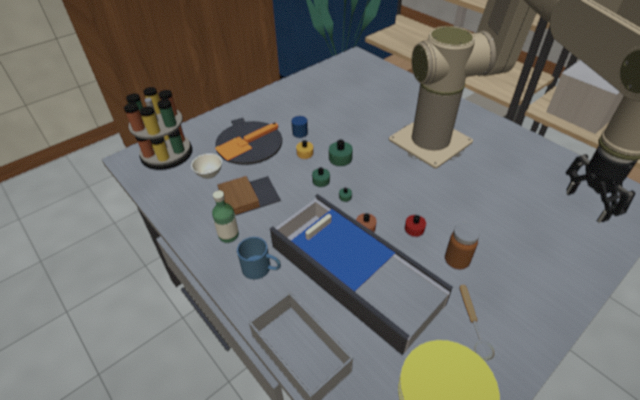

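The top view shows terracotta (284,227), red (255,255), yellow (390,252), and three greens: small (320,240), middle (350,237) and large (361,273). The cover fin is at (294,183), the turner is on the griddle at (437,220), the dock is at (377,180), and the blue salt tin is at (420,270).

```bash
python3 - <<'E'
from h import *
z=np.load('top0.npz');im,W=z['im'],z['W']
save(im,'crop0',(180,130,480,300),2.6)
hsv=cv2.cvtColor(im,cv2.COLOR_RGB2HSV)
def blob(n,u,v,r,zlo,zhi):
    w=W[v-r:v+r,u-r:u+r].reshape(-1,3); w=w[(w[:,2]>zlo)&(w[:,2]<zhi)]
    lo,hi=np.percentile(w,2,0),np.percentile(w,98,0)
    print(n,len(w),'mid',((lo+hi)/2).round(0),'size',(hi-lo).round(0),'mean',w.mean(0).round(0))
blob('table',480,280,10,-20,20)
for n,u,v in(('terra',284,227),('red',255,255),('yel',390,252),('gS',320,240),('gM',350,237),('gL',361,273)):
    blob(n,u,v,15,25,45); blob(n+' knob',u,v,15,47,90)
H,S,V=hsv[...,0].astype(int),hsv[...,1],hsv[...,2]
def rect(n,m):
    w=W[m]; w=w[np.isfinite(w[:,2])]; r=cv2.minAreaRect(w[:,:2].astype(np.float32)); print(n,len(w),r,'z',np.median(w[:,2]).round(1)); print(cv2.boxPoints(r).round(0).tolist())
box=np.zeros((400,640),bool);box[155:220,185:330]=1
rect('cover',box&(abs(H-110)<12)&(S>180)&(V>120))
rect('fin',box&(W[...,2]>85)&(S<60)&(V>180))
rect('rail+all',box&(W[...,2]>72)&(V<70))
box[:]=0;box[180:262,400:475]=1
o=box&(abs(H-16)<6)&(S>180)
rect('turner',o); 
rect('blade',o&(np.mgrid[:400,:640][0]<212)); rect('handle',o&(np.mgrid[:400,:640][0]>222))
box[:]=0;box[145:212,345:405]=1
rect('dockblock',box&(W[...,2]>25)); rect('dockall',box&(V<130)&(W[...,2]<15)&(S<80)&(V<75))
E
```

```text
table 398 mid [ 287. -574.   -2.] size [67. 70. 12.] mean [ 287. -574.   -1.]
terra 217 mid [479. 138.  35.] size [80. 64. 15.] mean [471. 136.  33.]
terra knob 37 mid [488. 154.  57.] size [58. 51. 16.] mean [484. 144.  55.]
red 202 mid [364. 235.  34.] size [56. 56. 12.] mean [364. 234.  33.]
red knob 27 mid [365. 236.  54.] size [17. 17. 10.] mean [365. 235.  54.]
yel 202 mid [ 380. -245.   33.] size [56. 55. 11.] mean [ 380. -244.   33.]
yel knob 29 mid [ 380. -246.   54.] size [17. 17. 12.] mean [ 380. -245.   54.]
gS 43 mid [422.   5.  32.] size [33. 36. 15.] mean [423.   4.  30.]Traceback (most recent call last):
  File "<stdin>", line 11, in <module>
  File "<stdin>", line 7, in blob
    return _quantile_unchecked(
        a, q, axis, out, overwrite_input, method, keepdims, weights)
    return _ureduce(a,
                    func=_quantile_ureduce_func,
    ...<5 lines>...
                    overwrite_input=overwrite_input,
                    method=method)
    r = func(a, **kwargs)
    result = _quantile(arr,
                       quantiles=q,
    ...<2 lines>...
                       out=out,
                       weights=wgt)
    slices_having_nans = np.isnan(arr[-1, ...])
                                  ~~~^^^^^^^^^
IndexError: index -1 is out of bounds for axis 0 with size 0
```

View pics/crop0.png

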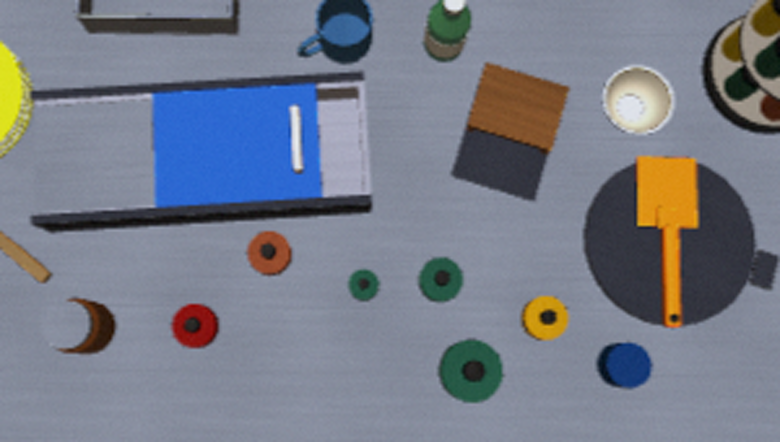

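The enlarged crop shows greens at top pixels (320,240) small, (350,237) middle and (361,273) large. The middle one matches the 60 mm terracotta, red and yellow pots, so it is pot3. The salt tin has no knob and is left alone.

```bash
cat > m.py <<'E'
from h import *
z=np.load('top0.npz');im,W=z['im'],z['W']
hsv=cv2.cvtColor(im,cv2.COLOR_RGB2HSV)
def blob(n,u,v,r,zlo,zhi):
    w=W[v-r:v+r,u-r:u+r].reshape(-1,3); w=w[(w[:,2]>zlo)&(w[:,2]<zhi)]
    if len(w)<4: return
    lo,hi=np.percentile(w,2,0),np.percentile(w,98,0)
    print(n,len(w),'mid',((lo+hi)/2).round(0),'size',(hi-lo).round(0),'mean',w.mean(0).round(0))
for n,u,v,r in(('terra',284,227,11),('gS',320,240,15),('gM',350,237,13),('gL',361,273,15),('tin',420,270,14),('jar',210,256,18)):
    blob(n,u,v,r,25,45); blob(n+' knob',u,v,r,47,150)
H,S,V=hsv[...,0].astype(int),hsv[...,1],hsv[...,2]
def rect(n,m):
    w=W[m]; w=w[np.isfinite(w[:,2])]
    if len(w)<4: return print(n,'none')
    r=cv2.minAreaRect(w[:,:2].astype(np.float32)); print(n,len(w),np.round(r[0],1),np.round(r[1],1),round(r[2],1),'z',np.median(w[:,2]).round(1)); print(cv2.boxPoints(r).round(0).tolist())
box=np.zeros((400,640),bool);box[155:220,185:330]=1
rect('cover',box&(abs(H-110)<12)&(S>180)&(V>120))
rect('fin',box&(S<60)&(V>215)&(W[...,2]>80)); print(W[176:192,293][:, :].round(0)[::4])
rect('rail',box&(W[...,2]>72)&(V<70))
box[:]=0;box[180:262,400:475]=1
o=box&(abs(H-16)<6)&(S>180);g=np.mgrid[:400,:640][0]
rect('turner',o);rect('blade',o&(g<212)); rect('handle',o&(g>222))
box[:]=0;box[145:212,345:405]=1
rect('dockblock',box&(W[...,2]>25)); rect('plate',box&(V<75)&(W[...,2]<15))
E
python3 m.py
```

```text
terra 194 mid [466. 136.  34.] size [54. 54. 13.] mean [465. 136.  33.]
terra knob 23 mid [466. 136.  56.] size [14. 14.  9.] mean [466. 135.  55.]
gS 43 mid [422.   5.  32.] size [33. 36. 15.] mean [423.   4.  30.]
gM 195 mid [ 431. -102.   33.] size [57. 57. 11.] mean [ 431. -102.   33.]
gM knob 26 mid [ 431. -102.   54.] size [18. 18. 10.] mean [ 431. -102.   54.]
gL 139 mid [ 309. -140.   39.] size [75. 77. 11.] mean [ 307. -141.   43.]
gL knob 209 mid [ 307. -142.   64.] size [71. 69. 33.] mean [ 307. -141.   56.]
tin 23 mid [ 318. -330.   36.] size [52. 19. 18.] mean [ 318. -326.   36.]
tin knob 245 mid [ 318. -348.   58.] size [54. 55. 13.] mean [ 318. -348.   59.]
jar 31 mid [360. 360.  35.] size [65. 24. 18.] mean [358. 355.  36.]
jar knob 430 mid [359. 379.  89.] size [64. 61. 68.] mean [360. 375. 107.]
cover 2603 [609.4 178.6] [161.4 222.7] 4.2 z 72.1
[[521.0, 284.0], [537.0, 62.0], [698.0, 74.0], [682.0, 296.0]]
fin 51 [613.6  97.6] [82.9  7.8] 2.0 z 99.8
[[572.0, 100.0], [572.0, 92.0], [655.0, 95.0], [655.0, 103.0]]
[[637.  98.  98.]
 [622.  98.  98.]
 [607.  97. 104.]
 [593.  97. 103.]]
rail 728 [602.6 228.2] [185.9 452.7] 4.4 z 79.7
[[493.0, 447.0], [527.0, -5.0], [713.0, 10.0], [678.0, 461.0]]
turner 843 [ 491.3 -421.5] [ 85.1 234.5] 88.0 z 20.5
[[373.0, -460.0], [607.0, -468.0], [610.0, -383.0], [376.0, -375.0]]
blade 482 [ 568.5 -424.2] [85.4 79.7] 88.3 z 18.9
[[527.0, -466.0], [607.0, -468.0], [610.0, -383.0], [530.0, -380.0]]
handle 203 [ 429.6 -423.4] [ 30.3 111.3] 88.3 z 35.9
[[374.0, -437.0], [485.0, -440.0], [486.0, -410.0], [374.0, -407.0]]
dockblock 952 [ 692.8 -173. ] [213.4 105. ] 68.0 z 34.0
[[604.0, -252.0], [701.0, -292.0], [781.0, -94.0], [684.0, -54.0]]
plate 606 [ 642.2 -154.5] [244.4 119.7] 39.9 z 3.9
[[510.0, -187.0], [587.0, -279.0], [774.0, -122.0], [698.0, -30.0]]
```

Next is the cover. Its opening is about 64 mm and the well yaw about 4.3°. I'll write the move planner and work out the first approach.

```bash
cat >> h.py <<'E'
def plan(*ways):
    """ways: (x,y,z,yaw) world; prints shift cm + turn rad from the present pose"""
    T=toolT(); s=sense(); y0=s['tcp_rot'][2]
    print('at',s['tool_pos'].round(1),s['tcp_rot'].round(1),'t',round(s['time'],1),'F',s['ft_force'].round(1),'gap',round(s['finger_gap'],1))
    for w in ways:
        d=T[:3,:3].T@(np.array(w[:3])-T[:3,3])/10
        a=(w[3]-y0+180)%360-180
        print(w,'->',d.round(2),'turn',round(-np.radians(a),3),'rows',int(np.ceil(max(np.linalg.norm(d)/5,abs(a)/8.59))))
a=np.radians(4.3); WX=np.array([np.cos(a),np.sin(a)]);WY=np.array([-np.sin(a),np.cos(a)]);WC=np.array([611,114.5])
def well(x,y): return WC+x*WX+y*WY
E
python3 -c "
from h import *
plan((613.6,97.6,250,184.3),(613.6,97.6,160,184.3),(613.6,97.6,100,184.3))"
```

```text
at [209.9 561.6 252.3] [-179.9   -0.   159.5] t 0.1 F [-0.4 -1.2  0.3] gap 85.4
(613.6, 97.6, 250, 184.3) -> [-54.06 -29.32   0.27] turn -0.433 rows 13
(613.6, 97.6, 160, 184.3) -> [-54.06 -29.31   9.27] turn -0.433 rows 13
(613.6, 97.6, 100, 184.3) -> [-54.07 -29.3   15.27] turn -0.433 rows 13
```

```bash
R='' ; python3 -m crank '[[-54,-29.3,0,-0.433,5],[-54,-29.3,0,-0.433,5],[-54,-29.3,0,-0.433,5],[-54,-29.3,0,-0.433,5],[-54,-29.3,0,-0.433,5],[-54,-29.3,0,-0.433,5],[-54,-29.3,0,-0.433,5],[-54,-29.3,0,-0.433,5],[-54,-29.3,0,-0.433,5],[-54,-29.3,0,-0.433,5],[-54,-29.3,0,-0.433,5],[-54,-29.3,0,-0.433,5],[-54,-29.3,0,-0.433,5],[-54,-29.3,0,-0.433,5],[-54,-29.3,0,-0.433,5],[-54,-29.3,0,-0.433,5]]' 40
python3 - <<'E'
from h import *
im,W=cloud('wrist');save(im,'w1')
v=(W[...,2]>92)&(W[...,2]<108)&(im.min(2)>150)
w=W[v];print(len(w));r=cv2.minAreaRect(w[:,:2].astype(np.float32));print(r)
plan((r[0][0],r[0][1],101,184.3))
E
```

```text
time: 1.7
tool_pos: [612.6, 99.5, 253.0]
tcp_rot: [180.0, -0.0, -175.6]
ft_force: [-0.7, 0.8, -0.1]
finger_gap: 50.3
grip_force: 0.0
927
((688.3541259765625, 5.1800994873046875), (75.79842376708984, 292.68621826171875), 40.7706413269043)
at [612.6  99.7 253.2] [ 180.    -0.  -175.6] t 1.8 F [-1.3 -0.9 -0.5] gap 50.1
(688.3541259765625, 5.1800994873046875, 101, 184.3) -> [ -6.84 -10.01  15.21] turn 0.002 rows 4
```

View pics/w1.png

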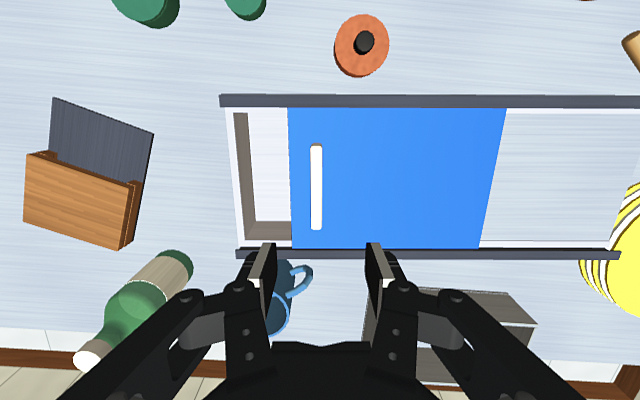

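The wrist view shows the fin at (316,187), midway between the fingers, with the cover blue behind it and the dock at (90,170). I'll measure the fin again with a tighter mask, and the well frame and dock with it.

```bash
python3 - <<'E'
from h import *
im,W=cloud('wrist');g=np.mgrid[:400,:640]
def rect(n,m):
    w=W[m]; w=w[np.isfinite(w[:,2])]; r=cv2.minAreaRect(w[:,:2].astype(np.float32)); print(n,len(w),np.round(r[0],1),np.round(r[1],1),round(r[2],1),'z',np.percentile(w[:,2],[5,50,95]).round(1)); print(cv2.boxPoints(r).round(0).tolist())
reg=lambda a,b,c,d:(g[1]>a)&(g[1]<c)&(g[0]>b)&(g[0]<d)
rect('fin',reg(300,130,335,240)&(im.min(2)>180)&(W[...,2]>92))
rect('cover',reg(270,95,515,250)&(im[...,2]>200)&(im[...,0]<120)&(W[...,2]>60)&(W[...,2]<80))
w=W[98:105,225:600].reshape(-1,3);w=w[w[:,2]>76];p=np.polyfit(w[:,1],w[:,0],1);print('rail yaw',np.degrees(np.arctan(-p[0])),w[:,1].min())
for v,u in((170,236),(200,240),(230,245),(96,221)): print('edge',W[v,u-3:u+4].round(0).tolist())
rect('block top',reg(20,140,150,255)&(W[...,2]>31)&(W[...,2]<40))
rect('plate',reg(30,90,160,190)&(W[...,2]>2.5)&(W[...,2]<9)&(im.max(2)<130))
E
```

```text
fin 936 [612.1  93.5] [87.7 11.2] 4.4 z [ 97.2  99.2 100.5]
[[568.0, 96.0], [569.0, 85.0], [656.0, 91.0], [655.0, 103.0]]
cover 27210 [608.9 179.7] [165.4 232.3] 4.2 z [70.4 71.6 72.7]
[[518.0, 290.0], [535.0, 58.0], [700.0, 70.0], [683.0, 302.0]]
rail yaw 4.421929991315919 -2.5643912920174756
edge [[607.0, -0.0, 65.0], [607.0, 1.0, 64.0], [607.0, 1.0, 63.0], [607.0, 3.0, 65.0], [606.0, 4.0, 66.0], [607.0, 5.0, 64.0], [608.0, 5.0, 60.0]]
edge [[643.0, 3.0, 64.0], [643.0, 5.0, 65.0], [642.0, 6.0, 65.0], [643.0, 7.0, 64.0], [643.0, 7.0, 62.0], [645.0, 7.0, 57.0], [646.0, 8.0, 54.0]]
edge [[681.0, 9.0, 65.0], [680.0, 10.0, 65.0], [682.0, 10.0, 60.0], [684.0, 10.0, 57.0], [686.0, 11.0, 53.0], [688.0, 11.0, 48.0], [691.0, 10.0, 42.0]]
edge [[529.0, -37.0, -1.0], [530.0, -9.0, 78.0], [530.0, -7.0, 79.0], [529.0, -6.0, 79.0], [529.0, -6.0, 78.0], [529.0, -4.0, 79.0], [529.0, -3.0, 80.0]]
block top 6780 [ 676.7 -216.1] [125.6  98.4] 73.0 z [31.9 33.2 34.4]
[[611.0, -262.0], [705.0, -291.0], [742.0, -170.0], [648.0, -142.0]]
plate 4939 [ 602.1 -193.3] [124.4  81.5] 73.2 z [2.6 3.5 4.7]
[[545.0, -241.0], [623.0, -265.0], [659.0, -146.0], [581.0, -122.0]]
```

```bash
sed -i 's/WC=np.array(\[611,114.5\])/WC=np.array([611,113.])/' h.py; python3 -c "
from h import *
plan((612.3,94.3,101,184.4))"
```

```text
at [612.6  99.7 253.4] [ 180.    -0.  -175.6] t 1.8 F [-0.1 -0.4  1.1] gap 49.9
(612.3, 94.3, 101, 184.4) -> [ 0.07 -0.54 15.24] turn 0.0 rows 4
```

```bash
python3 -m crank '[[0.1,-0.5,5,0,5],[0.1,-0.5,10,0,5],[0.1,-0.5,13,0,5],[0.1,-0.5,15.2,0,5],[0.1,-0.5,15.2,0,5],[0.1,-0.5,15.2,0,0.5],[0.1,-0.5,15.2,0,0.5],[0.1,-0.5,15.2,0,0.5],[0.1,-0.5,15.2,0,0.5],[0.1,-0.5,15.2,0,0.5],[0.1,-0.5,15.2,0,0.5],[0.1,-0.5,15.2,0,0.5]]' 40
```

```text
time: 3.0
tool_pos: [614.2, 93.8, 104.0]
tcp_rot: [180.0, 0.2, -175.7]
ft_force: [-1.7, 1.6, 7.5]
finger_gap: 11.0
grip_force: 41.4
```

```bash
python3 -m crank '[[0,0.5,-0.2,0,0.5],[0,2,-0.2,0,0.5],[0,4,-0.2,0,0.5],[0,6,-0.2,0,0.5],[0,8,-0.2,0,0.5],[0,10,-0.2,0,0.5],[0,12,-0.2,0,0.5],[0,13.5,-0.2,0,0.5],[0,14.5,-0.2,0,0.5],[0,15,-0.2,0,0.5],[0,15.3,-0.2,0,0.5],[0,15.5,-0.2,0,0.5],[0,15.7,-0.2,0,0.5],[0,15.7,-0.2,0,0.5]]'
```

```text
time: 4.4
tool_pos: [602.8, 249.7, 104.1]
tcp_rot: [-180.0, 0.2, -175.7]
ft_force: [8.5, -1.3, -6.4]
finger_gap: 11.0
grip_force: 40.6
```

```bash
python3 -m crank '[[0,0.2,0,0,0.5],[0,0.4,0,0,0.5],[0,0.6,0,0,0.5],[0,0.6,0,0,0.5]]'
```

```text
time: 4.8
tool_pos: [602.7, 251.3, 104.1]
tcp_rot: [-179.6, 0.2, -175.8]
ft_force: [6.3, -20.2, 0.1]
finger_gap: 11.2
grip_force: 41.5
```

```bash
sed -i 's/WC=np.array(\[611,113.\])/WC=np.array([611.3,113.7])/' h.py; python3 -m crank '[[0,0.4,0,0,4],[0,0.4,0,0,4],[0,0.4,0,0,4],[0,0.4,-4,0,4],[0,0.4,-9,0,4],[0,0.4,-14.5,0,4],[-5,-5,-14.5,0,4],[0,-9,-14.5,0,4],[5,-12,-14.5,0,4],[9,-14,-14.5,0,4],[9,-14,-14.5,0,4],[9,-14,-14.5,0,4]]'
cat >> h.py <<'E'
def pots(name='top',prn=True):
    im,W=cloud(name); hsv=cv2.cvtColor(im,cv2.COLOR_RGB2HSV).astype(int); H,S,V=[hsv[...,i] for i in range(3)]
    dark=((V<75)&(W[...,2]>48)&(W[...,2]<62)).astype(np.uint8)
    n,l,st,c=cv2.connectedComponentsWithStats(dark)
    out=[]
    for i in range(1,n):
        m=l==i; w=W[m]; 
        if st[i,4]<6: continue
        lo,hi=np.percentile(w[:,:2],[2,98],axis=0); 
        if max(hi-lo)>32: continue
        ctr=(lo+hi)/2
        d=np.hypot(W[...,0]-ctr[0],W[...,1]-ctr[1]); ring=(d<25)&(d>14)&(W[...,2]>28)&(W[...,2]<42)
        if ring.sum()<20: continue
        # body disc centre from lid-height pixels
        disc=(d<45)&(W[...,2]>29)&(W[...,2]<42)&(S>90); b=cv2.minEnclosingCircle(W[disc][:,:2].astype(np.float32)); 
        print(name,c[i].round(0),'knob',ctr.round(1),'z',np.nanmedian(w[:,2]).round(0),'body',np.round(b[0],1),round(b[1],1),'rgb',np.median(im[ring],0).astype(int)); out.append(ctr)
    return im,W
E
python3 - <<'E'
from h import *
im,W=pots('top'); pots('wrist')
plan((465.7,136,180,184.4))
E
```

```text
time: 6.0
tool_pos: [519.6, 108.5, 248.8]
tcp_rot: [-180.0, 0.0, -175.8]
ft_force: [-0.3, 0.2, 0.4]
finger_gap: 39.7
grip_force: 0.0
top [476. 171.] knob [ 674.8 -563.8] z 56.0 body [ 675.8 -567.4] 16.3 rgb [148 139 128]
top [282. 226.] knob [465.9 135.2] z 54.0 body [465.1 134. ] 29.3 rgb [144  72  43]
top [349. 237.] knob [ 431.2 -102.3] z 54.0 body [ 431.7 -103.1] 29.5 rgb [36 84 67]
top [390. 252.] knob [ 379.5 -244.6] z 56.0 body [ 380.5 -245.8] 30.0 rgb [198 146  14]
wrist [454.  37.] knob [364.4 230.2] z 54.0 body [363.5 231.1] 30.2 rgb [204  45  42]
wrist [567.  49.] knob [367.1 345.1] z 56.0 body [363.7 369. ] 33.8 rgb [81 51 32]
wrist [124.  81.] knob [ 430.7 -105. ] z 54.0 body [ 430.3 -106. ] 30.1 rgb [ 73 145 117]
wrist [345. 131.] knob [464.7 131.6] z 54.0 body [464.8 131.9] 29.6 rgb [219 131  88]
wrist [404. 266.] knob [624.  222.6] z 59.0 body [0. 0.] 0.0 rgb [78 75 70]
wrist [403. 275.] knob [639.3 223.7] z 59.0 body [0. 0.] 0.0 rgb [78 76 71]
at [521.5 109.8 249.2] [ 1.800e+02  1.000e-01 -1.757e+02] t 6.1 F [ 0.6 -0.8  0.3] gap 40.0
(465.7, 136, 180, 184.4) -> [5.38 3.03 6.91] turn -0.002 rows 2
```

Wrist readings match the closed-finger position on the fin, and the top camera reads about 3 mm high in y. I'll use the wrist camera for grasps, starting with the terracotta pot at (465,132).

```bash
python3 -m crank '[[5.5,2.6,2,0,4.5],[5.5,2.6,6,0,4.5],[5.5,2.6,10,0,4.5],[5.5,2.6,14,0,4.5],[5.5,2.6,17,0,4.5],[5.5,2.6,18.4,0,4.5],[5.5,2.6,18.4,0,4.5],[5.5,2.6,18.4,0,1],[5.5,2.6,18.4,0,1],[5.5,2.6,18.4,0,1],[5.5,2.6,18.4,0,1],[5.5,2.6,18.4,0,1],[5.5,2.6,18.4,0,1],[5.5,2.6,18.4,0,1]]' 40
python3 -c "
from h import *
plan((465,132,230,184.4),(*well(37.5,-70),230,184.4),(*well(37.5,-70),70,184.4))"
```

```text
time: 7.5
tool_pos: [466.2, 131.9, 66.4]
tcp_rot: [180.0, 0.2, -175.7]
ft_force: [0.6, 1.7, 7.0]
finger_gap: 17.7
grip_force: 39.5
at [466.2 131.9  66.4] [ 180.     0.2 -175.7] t 7.5 F [0.6 1.7 7. ] gap 17.7
(465, 132, 230, 184.4) -> [  0.05   0.03 -16.36] turn -0.002 rows 4
(np.float64(653.9429533850347), np.float64(46.70874290922919), 230, 184.4) -> [-18.15  -9.89 -16.3 ] turn -0.002 rows 6
(np.float64(653.9429533850347), np.float64(46.70874290922919), 70, 184.4) -> [-18.08  -9.9   -0.3 ] turn -0.002 rows 5
```

```bash
python3 -m crank '[[0,0,-3,0,1],[0,0,-7,0,1],[0,0,-11,0,1],[-4,-2,-13,0,1],[-8,-4,-13,0,1],[-12,-6,-13,0,1],[-15,-8,-13,0,1],[-17,-9.3,-13,0,1],[-18.1,-9.9,-13,0,1],[-18.1,-9.9,-13,0,1],[-18.1,-9.9,-13,0,1]]'
python3 -c "
from h import *
plan((*well(37.5,-70),72,184.4))"
```

```text
time: 8.6
tool_pos: [651.9, 46.2, 194.0]
tcp_rot: [180.0, -0.1, -175.7]
ft_force: [-0.4, -0.5, -0.9]
finger_gap: 17.7
grip_force: 39.6
at [651.9  46.2 194. ] [ 1.800e+02 -1.000e-01 -1.757e+02] t 8.6 F [-0.4 -0.5 -0.9] gap 17.7
(np.float64(653.9429533850347), np.float64(46.70874290922919), 72, 184.4) -> [-0.22  0.03 12.2 ] turn -0.002 rows 3
```

```bash
python3 -m crank '[[-0.1,0,4,0,1],[-0.1,0,8,0,1],[-0.1,0,10,0,1],[-0.1,0,11.5,0,1],[-0.1,0,12.1,0,1],[-0.1,0,12.2,0,1],[-0.1,0,12.2,0,1]]'

```

```text
time: 9.3
tool_pos: [654.3, 46.5, 73.9]
tcp_rot: [-180.0, 0.1, -175.7]
ft_force: [0.3, 0.3, -2.0]
finger_gap: 18.0
grip_force: 39.7
```

```bash
python3 -m crank '[[0,0,0.2,0,1],[0,0,0.3,0,1],[0,0,0.3,0,3.4],[0,0,0.3,0,3.4],[0,0,0.3,0,3.4],[0,0,-3,0,3.4],[0,0,-7,0,4],[0,0,-11,0,4],[0,0,-15,0,4],[6,6,-17,0,4.5],[12,10,-17,0,4.5],[18,14,-17,0,4.5],[22,16,-17,0,4.5],[24,16,-17,0,4.5],[24,16,-17,0,4.5],[24,16,-17,0,4.5]]'
python3 - <<'E'
from h import *
im,W=pots('wrist');save(im,'w2')
im,W=pots('top')
plan((363.5,231,65,184.4))
E
```

```text
time: 10.9
tool_pos: [398.3, 189.4, 242.4]
tcp_rot: [179.9, -0.0, -175.5]
ft_force: [1.0, 0.8, -0.4]
finger_gap: 45.0
grip_force: 0.0
wrist [361. 153.] knob [363.2 231. ] z 54.0 body [363.3 231.2] 29.8 rgb [201  44  41]
wrist [463. 165.] knob [367.2 345.6] z 55.0 body [358.5 363.4] 31.4 rgb [80 50 31]
wrist [ 65. 188.] knob [ 430.  -104.9] z 54.0 body [ 430.7 -105.5] 30.4 rgb [ 72 142 115]
top [312. 164.] knob [693.  35.] z 54.0 body [660.9  45.8] 25.6 rgb [145  72  46]
top [307. 175.] knob [652.7  47.8] z 58.0 body [653.6  49.4] 30.3 rgb [146  73  44]
top [  0. 190.] knob [ 586.2 1151.9] z 50.0 body [0. 0.] 0.0 rgb [64 56 50]
top [350. 236.] knob [ 431.1 -102.4] z 55.0 body [ 431.6 -102.5] 29.5 rgb [37 85 67]
top [390. 252.] knob [ 380.5 -244.4] z 55.0 body [ 380.3 -245.7] 30.0 rgb [201 149  14]
top [253. 255.] knob [364.9 233.6] z 55.0 body [358.6 237.4] 27.7 rgb [134  18  16]
at [401.7 188.3 242.9] [ 1.800e+02  1.000e-01 -1.756e+02] t 11.0 F [ 1.3 -0.1  0.2] gap 45.3
(363.5, 231, 65, 184.4) -> [ 3.52  4.55 17.79] turn 0.0 rows 4
```

View pics/w2.png

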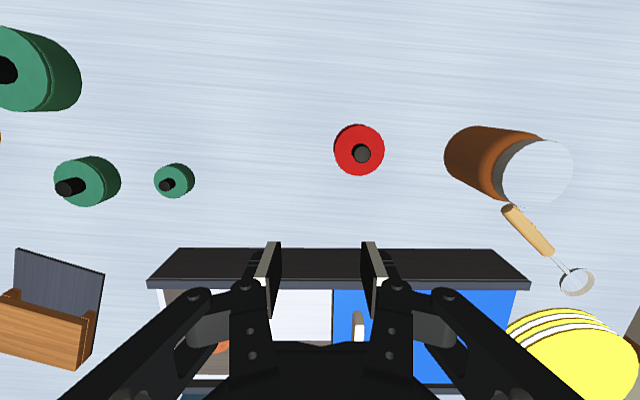

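Terracotta is upright in the well: knob at top pixel (307,175), z 58. The wrist view shows red at (361,150), where I expected it.

```bash
python3 -m crank '[[1.8,2.3,3,0,4.5],[3.5,4.6,7,0,4.5],[3.6,4.6,11,0,4.5],[3.6,4.6,14,0,4.5],[3.6,4.6,16.5,0,4.5],[3.6,4.6,17.8,0,4.5],[3.6,4.6,17.8,0,4.5],[3.6,4.6,17.8,0,1],[3.6,4.6,17.8,0,1],[3.6,4.6,17.8,0,1],[3.6,4.6,17.8,0,1],[3.6,4.6,17.8,0,1],[3.6,4.6,17.8,0,1],[3.6,4.6,17.8,0,1]]' 40
python3 -c "
from h import *
plan((*well(37.5,4),200,184.4),(*well(37.5,4),72,184.4))"
```

```text
time: 12.4
tool_pos: [364.0, 231.7, 65.8]
tcp_rot: [179.9, 0.2, -175.7]
ft_force: [0.9, 1.2, 6.2]
finger_gap: 18.2
grip_force: 39.6
at [364.  231.7  65.8] [ 179.9    0.2 -175.7] t 12.4 F [0.9 1.2 6.2] gap 18.2
(np.float64(648.3945275998865), np.float64(120.50044279008775), 200, 184.4) -> [-27.57 -13.21 -13.35] turn -0.002 rows 7
(np.float64(648.3945275998865), np.float64(120.50044279008775), 72, 184.4) -> [-27.52 -13.23  -0.55] turn -0.002 rows 7
```

```bash
python3 -m crank '[[0,0,-3,0,1],[0,0,-7,0,1],[0,0,-11,0,1],[-3,-1.5,-13.3,0,1],[-7,-3.5,-13.3,0,1],[-11,-5.5,-13.3,0,1],[-15,-7.5,-13.3,0,1],[-19,-9.5,-13.3,0,1],[-23,-11.3,-13.3,0,1],[-26,-12.6,-13.3,0,1],[-27.5,-13.2,-13.3,0,1],[-27.5,-13.2,-13.3,0,1],[-27.5,-13.2,-9,0,1],[-27.5,-13.2,-5,0,1],[-27.5,-13.2,-2,0,1],[-27.5,-13.2,-0.8,0,1],[-27.5,-13.2,-0.5,0,1],[-27.5,-13.2,-0.3,0,1],[-27.5,-13.2,-0.2,0,1]]'

```

```text
time: 14.3
tool_pos: [646.6, 120.8, 69.5]
tcp_rot: [180.0, 0.0, -175.6]
ft_force: [-12.0, -1.4, 20.1]
finger_gap: 18.0
grip_force: 43.8
```

```bash
python3 -m crank '[[0,0,-0.2,0,1],[0,0,-0.2,0,1],[0,0,-0.2,0,3.4],[0,0,-0.2,0,3.4],[0,0,-0.2,0,3.4],[0,0,-3,0,3.4],[0,0,-7,0,4],[0,0,-11,0,4],[0,0,-15,0,4],[5,-5,-17,0,4.5],[10,-10,-17,0,4.5],[14,-14,-17,0,4.5],[17,-18,-17,0,4.5],[17,-18,-17,0,4.5],[17,-18,-17,0,4.5]]'
python3 - <<'E'
from h import *
im,W=pots('wrist');
im,W=pots('top');save(im,'t2',(180,130,480,300),2.6)
plan((430.5,-105.3,65,184.4))
E
```

```text
time: 15.8
tool_pos: [488.0, -76.3, 236.4]
tcp_rot: [-179.9, -0.1, -176.0]
ft_force: [0.6, 0.5, 0.2]
finger_gap: 45.1
grip_force: 0.0
wrist [57. 10.] knob [ 338.2 -340. ] z 53.0 body [ 334.6 -343.3] 22.2 rgb [21 41 65]
wrist [156.  65.] knob [ 380.  -248.4] z 54.0 body [ 379.4 -249.5] 30.2 rgb [248 223  76]
wrist [298. 128.] knob [ 430.1 -106.1] z 54.0 body [ 430.3 -106.1] 29.6 rgb [ 69 136 110]
top [462. 164.] knob [ 702.7 -518.8] z 55.0 body [ 696.3 -532.6] 29.2 rgb [124 120 109]
top [312. 164.] knob [693.  35.] z 56.0 body [662.3  46. ] 25.6 rgb [140  70  45]
top [308. 175.] knob [652.9  47.7] z 58.0 body [653.8  50.4] 30.6 rgb [143  72  43]
top [287. 177.] knob [644.7 120.7] z 57.0 body [645.6 123.1] 30.5 rgb [133  18  16]
top [349. 237.] knob [ 431.3 -102.4] z 54.0 body [ 431.5 -103.1] 29.3 rgb [36 84 66]
top [390. 252.] knob [ 379.4 -244.5] z 55.0 body [ 380.4 -245.7] 29.9 rgb [197 146  14]
at [490.5 -73.2 236.7] [-1.800e+02  1.000e-01 -1.759e+02] t 15.9 F [ 0.8  0.1 -0.4] gap 45.0
(430.5, -105.3, 65, 184.4) -> [ 6.23 -2.76 17.16] turn -0.004 rows 4
```

View pics/t2.png

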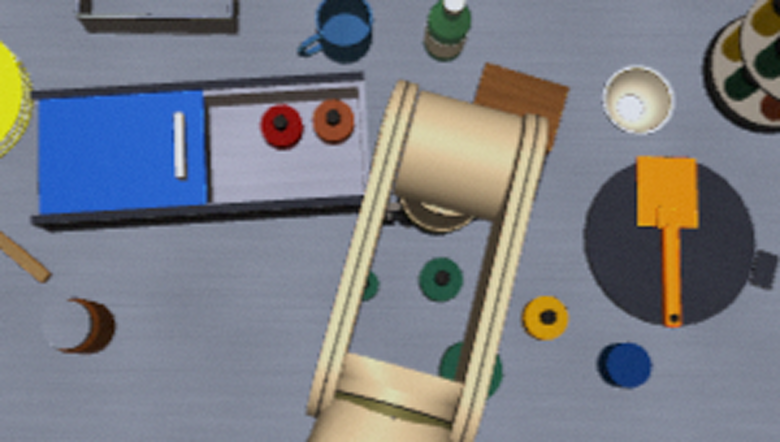

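The crop shows red (281,126) and terracotta (334,121) upright in the open well, with the middle green in place at (441,279). Green is next.

```bash
python3 -m crank '[[3,-1.4,3,0,4.5],[6.2,-2.8,7,0,4.5],[6.2,-2.8,11,0,4.5],[6.2,-2.8,14,0,4.5],[6.2,-2.8,16,0,4.5],[6.2,-2.8,17.1,0,4.5],[6.2,-2.8,17.1,0,4.5],[6.2,-2.8,17.1,0,1],[6.2,-2.8,17.1,0,1],[6.2,-2.8,17.1,0,1],[6.2,-2.8,17.1,0,1],[6.2,-2.8,17.1,0,1],[6.2,-2.8,17.1,0,1],[6.2,-2.8,17.1,0,1]]' 40
python3 -c "
from h import *
plan((*well(-36,-70),200,184.4),(*well(-36,-70),72,184.4))"
```

```text
time: 17.3
tool_pos: [432.5, -105.1, 66.9]
tcp_rot: [-180.0, 0.2, -175.7]
ft_force: [0.1, 1.8, 6.9]
finger_gap: 17.6
grip_force: 39.4
at [ 432.5 -105.1   66.9] [-180.     0.2 -175.7] t 17.3 F [0.1 1.8 6.9] gap 17.6
(np.float64(580.6498460709387), np.float64(41.197806487494105), 200, 184.4) -> [-15.91  13.46 -13.27] turn -0.002 rows 5
(np.float64(580.6498460709387), np.float64(41.197806487494105), 72, 184.4) -> [-15.87  13.47  -0.47] turn -0.002 rows 5
```

```bash
python3 -m crank '[[0,0,-3,0,1],[0,0,-7,0,1],[0,0,-11,0,1],[-3,2.5,-13.3,0,1],[-7,6,-13.3,0,1],[-11,9.5,-13.3,0,1],[-14,12,-13.3,0,1],[-15.9,13.4,-13.3,0,1],[-15.9,13.4,-13.3,0,1],[-15.9,13.4,-13.3,0,1],[-15.9,13.4,-9,0,1],[-15.9,13.4,-5,0,1],[-15.9,13.4,-2,0,1],[-15.9,13.4,-0.8,0,1],[-15.9,13.4,-0.6,0,1],[-15.9,13.4,-0.4,0,1],[-15.9,13.4,-0.4,0,1]]'

```

```text
time: 19.0
tool_pos: [580.1, 40.3, 70.4]
tcp_rot: [-180.0, 0.1, -175.7]
ft_force: [-0.8, -0.1, -1.8]
finger_gap: 17.9
grip_force: 43.2
```

```bash
python3 -m crank '[[0,0,0.1,0,1],[0,0,0.1,0,3.4],[0,0,0.1,0,3.4],[0,0,0.1,0,3.4],[0,0,-3,0,3.4],[0,0,-7,0,4],[0,0,-11,0,4],[0,0,-15,0,4],[4,-5,-17,0,4.5],[8,-10,-17,0,4.5],[11,-14,-17,0,4.5],[14,-18,-17,0,4.5],[15,-22,-17,0,4.5],[15,-25,-17,0,4.5],[15,-25,-17,0,4.5],[15,-25,-17,0,4.5]]'
python3 - <<'E'
from h import *
im,W=pots('wrist');pots('top')
plan((379.7,-249,65,184.4))
E
```

```text
time: 20.6
tool_pos: [448.3, -220.9, 239.3]
tcp_rot: [180.0, 0.0, -175.9]
ft_force: [0.5, -0.2, -0.1]
finger_gap: 45.0
grip_force: 0.0
wrist [202.  75.] knob [ 346.1 -350.8] z 50.0 body [ 327.9 -339.1] 23.3 rgb [25 48 76]
wrist [299. 116.] knob [ 379.4 -249.3] z 55.0 body [ 379.1 -249.8] 29.7 rgb [252 233  83]
wrist [514. 290.] knob [573.4  37.7] z 58.0 body [582.1  45.5] 26.9 rgb [ 75 146 118]
wrist [556. 335.] knob [642.4 117.9] z 57.0 body [646.1 111.5] 38.2 rgb [207  46  43]
wrist [505. 330.] knob [643.4  48.7] z 50.0 body [629.4  61.8] 39.8 rgb [219 130  88]
wrist [ 92. 341.] knob [ 702.4 -524.3] z 55.0 body [ 711.7 -542. ] 40.0 rgb [33 60 42]
wrist [629. 360.] knob [673.6 227.4] z 61.0 body [0. 0.] 0.0 rgb [81 79 74]
wrist [445. 397.] knob [775.7  -6.9] z 50.0 body [775.1  -2.1] 20.1 rgb [46 68 83]
top [312. 164.] knob [692.8  33.2] z 55.0 body [660.4  45.9] 26.3 rgb [140  72  45]
top [476. 171.] knob [ 674.5 -566.3] z 54.0 body [ 677.9 -572.1] 18.1 rgb [143 136 125]
top [308. 175.] knob [652.8  47.8] z 58.0 body [652.9  47.7] 29.6 rgb [143  72  43]
top [287. 177.] knob [644.7 122.5] z 58.0 body [645.6 122.9] 30.3 rgb [133  17  15]
top [309. 196.] knob [575.6  42.2] z 59.0 body [575.7  42.8] 29.2 rgb [36 84 66]
top [390. 252.] knob [ 379.4 -245.2] z 54.0 body [ 380.1 -245.6] 29.6 rgb [197 145  13]
at [ 448.9 -219.2  239.2] [ 180.     0.  -175.7] t 20.7 F [ 0.  -0.5 -0.3] gap 45.0
(379.7, -249, 65, 184.4) -> [ 7.13 -2.46 17.42] turn -0.001 rows 4
```

```bash
python3 -m crank '[[3,-1.2,3,0,4.5],[6,-2.4,6,0,4.5],[7.1,-2.5,10,0,4.5],[7.1,-2.5,14,0,4.5],[7.1,-2.5,16,0,4.5],[7.1,-2.5,17.4,0,4.5],[7.1,-2.5,17.4,0,4.5],[7.1,-2.5,17.4,0,1],[7.1,-2.5,17.4,0,1],[7.1,-2.5,17.4,0,1],[7.1,-2.5,17.4,0,1],[7.1,-2.5,17.4,0,1],[7.1,-2.5,17.4,0,1],[7.1,-2.5,17.4,0,1]]' 40
python3 -c "
from h import *
plan((*well(-36,4),200,184.4),(*well(-36,4),72,184.4))"
```

```text
time: 22.1
tool_pos: [380.7, -250.4, 66.5]
tcp_rot: [-180.0, 0.1, -175.7]
ft_force: [0.7, 3.5, 6.9]
finger_gap: 17.9
grip_force: 39.7
at [ 380.7 -250.4   66.5] [-1.800e+02  1.000e-01 -1.757e+02] t 22.1 F [0.7 3.5 6.9] gap 17.9
(np.float64(575.1014202857905), np.float64(114.98950636835266), 200, 184.4) -> [-22.15  34.96 -13.34] turn -0.002 rows 9
(np.float64(575.1014202857905), np.float64(114.98950636835266), 72, 184.4) -> [-22.12  34.97  -0.54] turn -0.002 rows 9
```

```bash
python3 -m crank '[[0,0,-3,0,1],[0,0,-7,0,1],[0,0,-11,0,1],[-2,3,-13.3,0,1],[-4.5,7,-13.3,0,1],[-7,11,-13.3,0,1],[-9.5,15,-13.3,0,1],[-12,19,-13.3,0,1],[-14.5,23,-13.3,0,1],[-17,27,-13.3,0,1],[-19.5,31,-13.3,0,1],[-21.5,34,-13.3,0,1],[-22.1,35,-13.3,0,1],[-22.1,35,-13.3,0,1],[-22.1,35,-13.3,0,1]]'
python3 -m crank '[[0,0,4,0,1],[0,0,8,0,1],[0,0,11,0,1],[0,0,12.4,0,1],[0,0,12.7,0,1],[0,0,12.8,0,1],[0,0,12.8,0,1]]'

```

```text
time: 23.6
tool_pos: [573.4, 114.7, 197.9]
tcp_rot: [-180.0, -0.1, -175.7]
ft_force: [-0.5, -0.3, -1.4]
finger_gap: 17.9
grip_force: 39.4
time: 24.3
tool_pos: [574.7, 115.0, 71.6]
tcp_rot: [-180.0, 0.1, -175.7]
ft_force: [0.1, -0.0, -1.1]
finger_gap: 17.6
grip_force: 40.2
```

```bash
python3 -m crank '[[0,0,0.15,0,1],[0,0,0.15,0,3.4],[0,0,0.15,0,3.4],[0,0,0.15,0,3.4],[0,0,-3,0,3.4],[0,0,-7,0,4],[0,0,-11,0,4],[0,0,-15,0,4],[-1,6,-17,0,4.5],[-3,10,-17,0,4.5],[-4,13,-17,0,4.5],[-4,13,-17,0,4.5],[-4,13,-17,0,4.5]]'
python3 - <<'E'
from h import *
im,W=pots('wrist');save(im,'w3')
plan((602.7,251,104,184.4))
E
```

```text
time: 25.6
tool_pos: [603.7, 249.1, 239.8]
tcp_rot: [-180.0, -0.0, -175.6]
ft_force: [-0.5, -0.6, -0.2]
finger_gap: 44.8
grip_force: 0.0
wrist [131. 142.] knob [574.7  40.5] z 58.0 body [574.7  47.2] 38.1 rgb [ 55 111  89]
wrist [200. 145.] knob [572.5 114.6] z 58.0 body [580.5 115.5] 37.0 rgb [232 190  61]
wrist [208. 207.] knob [643.4 120.1] z 58.0 body [636.8 112.1] 39.8 rgb [161  33  30]
wrist [146. 209.] knob [651.5  47.2] z 58.0 body [650.9  54. ] 38.1 rgb [176  99  66]
wrist [506. 244.] knob [663.9 480.6] z 53.0 body [665.1 490.8] 43.6 rgb [239 247  82]
wrist [503. 252.] knob [674.7 478.9] z 53.0 body [674.8 489. ] 43.4 rgb [199 205  83]
wrist [499. 272.] knob [703.6 482.8] z 53.0 body [700.9 491.8] 43.7 rgb [248 255  83]
wrist [288. 312.] knob [788.2 218.4] z 51.0 body [0. 0.] 0.0 rgb [75 73 68]
at [603.8 248.1 239.9] [-180.    -0.  -175.7] t 25.6 F [ 0.1  1.  -0.3] gap 45.2
(602.7, 251, 104, 184.4) -> [ 0.08  0.31 13.59] turn -0.001 rows 3
```

View pics/w3.png

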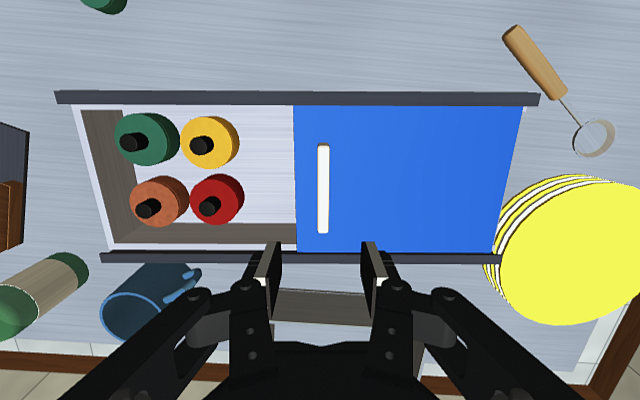

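The wrist view shows all four pots upright in the well: green (146,139), yellow (210,142), terracotta (158,200) and red (216,198). The fin is at (323,188) between the fingers, so I'll close the cover.

```bash
python3 -m crank '[[0,0.2,4,0,5],[0,0.2,8,0,5],[0,0.2,12,0,5],[0,0.2,13.5,0,5],[0,0.2,13.5,0,5],[0,0.2,13.5,0,0.5],[0,0.2,13.5,0,0.5],[0,0.2,13.5,0,0.5],[0,0.2,13.5,0,0.5],[0,0.2,13.5,0,0.5],[0,0.2,13.5,0,0.5],[0,0.2,13.5,0,0.5]]' 40
python3 -m crank '[[0,-1,0,0,0.5],[0,-3,0,0,0.5],[0,-5,0,0,0.5],[0,-7,0,0,0.5],[0,-9,0,0,0.5],[0,-11,0,0,0.5],[0,-13,0,0,0.5],[0,-15,0,0,0.5],[0,-17,0,0,0.5],[0,-18.5,0,0,0.5],[0,-20,0,0,0.5],[0,-20.8,0,0,0.5],[0,-21.4,0,0,0.5],[0,-21.7,0,0,0.5],[0,-22,0,0,0.5],[0,-22.2,0,0,0.5],[0,-22.4,0,0,0.5],[0,-22.6,0,0,0.5],[0,-22.6,0,0,0.5]]'
```

```text
time: 26.85
tool_pos: [605.7, 250.7, 108.6]
tcp_rot: [179.9, 0.3, -175.7]
ft_force: [-0.4, -0.0, 6.6]
finger_gap: 10.6
grip_force: 40.9
time: 28.75
tool_pos: [621.8, 31.3, 108.6]
tcp_rot: [179.5, 0.2, -175.6]
ft_force: [-6.1, 28.1, 12.8]
finger_gap: 11.1
grip_force: 41.9
```

```bash
python3 -m crank '[[0,0.1,0,0,3],[0,0.1,0,0,3],[0,0.1,0,0,4],[0,0.1,-4,0,4],[0,0.1,-8,0,4],[0,0.1,-12,0,4],[0,0.1,-16,0,4.5],[4,-5,-16,0,4.5],[7,-9,-16,0,4.5],[7,-9,-16,0,4.5],[7,-9,-16,0,4.5]]'
python3 - <<'E'
from h import *
im,W=cloud('wrist');save(im,'w4');g=np.mgrid[:400,:640]
m=(im[...,2]>180)&(im[...,0]<130)&(W[...,2]>60)&(W[...,2]<80)
def rect(n,m):
    w=W[m]; w=w[np.isfinite(w[:,2])]; r=cv2.minAreaRect(w[:,:2].astype(np.float32)); print(n,len(w),np.round(r[0],1),np.round(r[1],1),round(r[2],1)); print(cv2.boxPoints(r).round(0).tolist())
rect('cover',m)
it,Wt=cloud('top');np.savez('top0.npz',im=it,W=Wt)
T=toolT()
plan((470,-400,250,178))
E
python3 m.py | tail -14
```

```text
time: 29.85
tool_pos: [556.9, -72.7, 265.6]
tcp_rot: [-180.0, 0.0, -175.9]
ft_force: [0.5, -0.2, 0.1]
finger_gap: 44.9
grip_force: 0.0
cover 19394 [613.4 117.2] [162.6 234.2] 3.9
[[524.0, 228.0], [540.0, -5.0], [702.0, 6.0], [687.0, 239.0]]
at [558.  -70.4 265.4] [ 180.     0.  -175.8] t 29.9 F [-0.6  0.7  0.5] gap 45.2
(470, -400, 250, 178) -> [ 11.21 -32.22   1.53] turn 0.109 rows 7
 [614.  99.  71.]
 [600.  99.  69.]]
rail 740 [555.8 215.1] [280.8 472.1] 4.3 z 80.2
[[398.0, 440.0], [433.0, -31.0], [713.0, -10.0], [678.0, 461.0]]
turner 843 [ 491.3 -419.9] [ 84.1 234.6] 87.2 z 20.9
[[372.0, -456.0], [606.0, -468.0], [611.0, -384.0], [376.0, -372.0]]
blade 483 [ 568.8 -423.9] [84.  80.1] 87.9 z 19.1
[[527.0, -464.0], [607.0, -467.0], [610.0, -383.0], [530.0, -380.0]]
handle 201 [ 429.6 -423.8] [ 30.8 111.3] 88.1 z 35.9
[[373.0, -437.0], [485.0, -441.0], [486.0, -410.0], [374.0, -407.0]]
dockblock 2463 [ 593.2 -153.1] [131.9 335.5] 50.8 z 647.1
[[422.0, -98.0], [682.0, -310.0], [765.0, -208.0], [505.0, 4.0]]
plate 242 [ 600.7 -187.8] [123.5  71.9] 74.4 z 4.2
[[549.0, -238.0], [619.0, -257.0], [652.0, -138.0], [583.0, -119.0]]
```

View pics/w4.png

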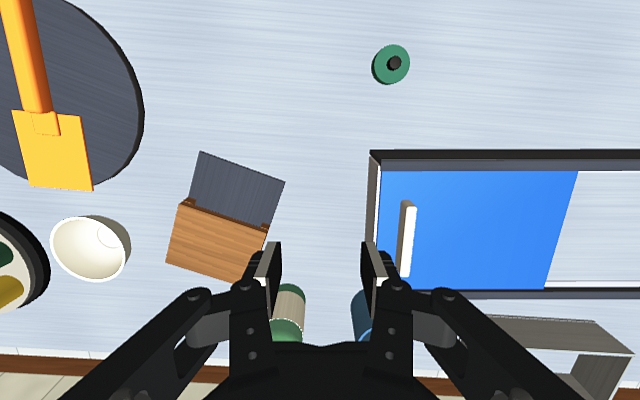

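The wrist view shows the cover closed up to the end wall near (378,225), the small green still at (391,64), and the dock mouth facing up-right near (228,215). I'll measure the dock here and then go to the turner.

```bash
cat >> h.py <<'E'
def rect(n,W,m):
    w=W[m]; w=w[np.isfinite(w[:,2])]; r=cv2.minAreaRect(w[:,:2].astype(np.float32)); print(n,len(w),np.round(r[0],1),np.round(r[1],1),round(r[2],1),'z',np.percentile(w[:,2],[5,50,95]).round(1),cv2.boxPoints(r).round(1).tolist())
def dock():
    im,W=cloud('wrist');wood=(im[...,0]>im[...,2]*1.3)
    reg=(abs(W[...,0]-650)<110)&(abs(W[...,1]+200)<110)
    rect('block',W,reg&(W[...,2]>30)&(W[...,2]<38)); rect('plate',W,reg&(W[...,2]>2.5)&(W[...,2]<9)&(im.max(2)<140)&~wood)
E
python3 -c "
from h import *
dock()"
python3 -m crank '[[2,-5,0,0.1,6],[4,-10,0,0.1,6],[6,-15,0,0.1,6],[8,-20,0,0.1,6],[10,-25,0,0.1,6],[11.2,-29,0,0.109,6],[11.2,-32,0,0.109,6],[11.2,-34,0,0.109,6],[11.2,-34,0,0.109,6],[11.2,-34,0,0.109,6]]'
python3 - <<'E'
from h import *
im,W=cloud('wrist');save(im,'w5')
hsv=cv2.cvtColor(im,cv2.COLOR_RGB2HSV).astype(int);o=(abs(hsv[...,0]-16)<7)&(hsv[...,1]>160)&(abs(W[...,0]-490)<150)&(abs(W[...,1]+420)<90)
rect('all',W,o);rect('handle top',W,o&(W[...,2]>33)&(W[...,2]<42));rect('blade',W,o&(W[...,2]<26))
E
```

```text
block 5264 [ 688.  -176.6] [206.2  97.7] 73.4 z [31.9 33.2 34.4] [[611.7999877929688, -261.6000061035156], [705.5, -289.3999938964844], [764.2000122070312, -91.69999694824219], [670.5, -63.900001525878906]]
plate 3979 [ 638.9 -151.9] [256.8 120.1] 45.2 z [2.6 3.5 4.7] [[505.79998779296875, -200.60000610351562], [590.9000244140625, -285.29998779296875], [772.0, -103.19999694824219], [686.7999877929688, -18.5]]
time: 31.0
tool_pos: [472.5, -417.0, 264.5]
tcp_rot: [179.9, -0.0, 178.1]
ft_force: [0.7, -1.3, -0.6]
finger_gap: 60.2
grip_force: 0.0
all 808 [ 489.  -424.7] [130.  235.9] 76.7 z [18.  35.  37.5] [[359.29998779296875, -460.8999938964844], [588.7999877929688, -515.0999755859375], [618.7000122070312, -388.5], [389.1000061035156, -334.3999938964844]]
handle top 601 [ 438.  -423.9] [ 20.5 136.6] 88.3 z [33.6 35.3 36.9] [[369.3999938964844, -432.1000061035156], [505.8999938964844, -436.20001220703125], [506.5, -415.70001220703125], [370.0, -411.6000061035156]]
blade 128 [ 543.  -425.6] [ 84.3 129.5] 88.7 z [15.6 18.6 22.6] [[477.29998779296875, -466.20001220703125], [606.7999877929688, -469.1000061035156], [608.7000122070312, -384.8999938964844], [479.20001220703125, -382.0]]
```

View pics/w5.png

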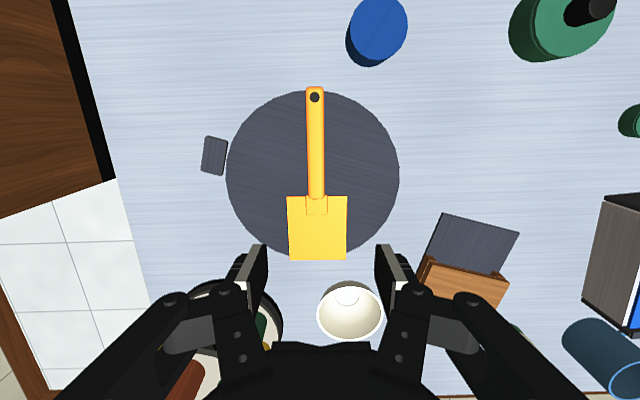

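The view shows the turner at rest, with its blade at (317,228) and handle end at (315,95), lined up with the fingers. Grip point is about (479,-425), yaw -1.7°.

```bash
python3 -c "
from h import *
plan((479,-425.2,42,178.2))"
```

```text
at [ 472.5 -416.4  264.8] [179.9  -0.  178.1] t 31.1 F [0.1 0.9 0.2] gap 60.1
(479, -425.2, 42, 178.2) -> [-0.68 -0.88 22.27] turn -0.001 rows 5
```

```bash
python3 -m crank '[[-0.7,-0.9,4,0,5],[-0.7,-0.9,8,0,5],[-0.7,-0.9,12,0,5],[-0.7,-0.9,16,0,5],[-0.7,-0.9,19,0,5],[-0.7,-0.9,21,0,5],[-0.7,-0.9,22.1,0,5],[-0.7,-0.9,22.1,0,5],[-0.7,-0.9,22.1,0,1],[-0.7,-0.9,22.1,0,1],[-0.7,-0.9,22.1,0,1],[-0.7,-0.9,22.1,0,1],[-0.7,-0.9,22.1,0,1],[-0.7,-0.9,22.1,0,1],[-0.7,-0.9,22.1,0,1]]' 60
python3 -c "
from h import *
a=np.radians(-16.9);dx=np.array([np.cos(a),np.sin(a)]);m=np.array([629.7,-202])
f=m-175*dx; plan((*f,140,163.1),(*(m-200*dx),60,163.1))"
```

```text
time: 32.55
tool_pos: [479.7, -427.9, 46.8]
tcp_rot: [-179.9, 0.2, 178.1]
ft_force: [0.7, 0.4, 7.5]
finger_gap: 20.2
grip_force: 60.1
at [ 479.7 -427.9   46.8] [-179.9    0.2  178.1] t 32.5 F [0.7 0.4 7.5] gap 20.2
(np.float64(462.25762278991874), np.float64(-151.12711612030583), 140, 163.1) -> [ 2.65 27.58 -9.4 ] turn 0.261 rows 6
(np.float64(438.3372831884785), np.float64(-143.8595612803495), 60, 163.1) -> [ 5.09 28.25 -1.41] turn 0.261 rows 6
```

Turner gripped: gap 20, TCP 30.8 mm above its underside. I'll lift it, carry it and align it 160 mm in front of the mouth.

```bash
python3 -m crank '[[0,0,-2,0,1],[0,0,-5,0,1],[0,0,-9.4,0,1],[0,3,-9.4,0,1],[0.2,7,-9.4,0.1,1],[0.5,11,-9.4,0.2,1],[0.7,15,-9.4,0.261,1],[0.9,19,-9.4,0.261,1],[1.1,23,-9.4,0.261,1],[1.2,26,-9.4,0.261,1],[1.2,27.2,-9.4,0.261,1],[1.2,27.2,-9.4,0.261,1],[1.2,27.2,-9.4,0.261,1]]'
python3 - <<'E'
from h import *
im,W=cloud('wrist');save(im,'w6')
i2,W2=cloud('top');save(i2,'t6',(330,130,460,260),4)
hsv=cv2.cvtColor(i2,cv2.COLOR_RGB2HSV).astype(int);o=(abs(hsv[...,0]-16)<5)&(hsv[...,1]>200)&(abs(W2[...,0]-520)<190)&(abs(W2[...,1]+150)<110)&(W2[...,2]>80)
if o.sum()>20: rect('turner top',W2,o)
a=np.radians(-16.9);dx=np.array([np.cos(a),np.sin(a)]);m=np.array([629.7,-202])
plan((*(m-160*dx),41,163.1),(*(m-45*dx),41,163.1))
E
```

```text
time: 33.85
tool_pos: [475.9, -155.5, 138.8]
tcp_rot: [-180.0, 0.1, 163.1]
ft_force: [-0.0, -0.2, -1.9]
finger_gap: 20.4
grip_force: 59.1
turner top 138 [ 415.8 -134.9] [24.  90.7] 76.8 z [125.1 128.6 133.5] [[369.0, -136.3000030517578], [457.20001220703125, -157.0], [462.70001220703125, -133.60000610351562], [374.3999938964844, -112.9000015258789]]
at [ 475.7 -156.   138.6] [-180.    0.  163.] t 34.0 F [-0.9 -0.  -1.2] gap 20.5
(np.float64(476.6098265507828), np.float64(-155.48764902427962), 41, 163.1) -> [-0.06  0.08  9.76] turn -0.001 rows 2
(np.float64(586.6433887174077), np.float64(-188.91840128807863), 41, 163.1) -> [-11.56   0.09   9.76] turn -0.001 rows 4
```

View pics/t6.png

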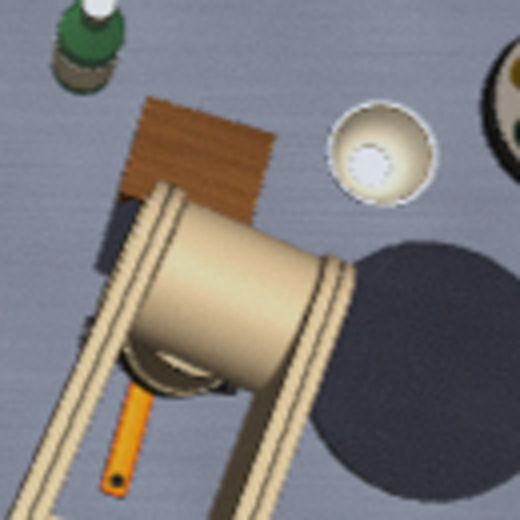

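View pics/w6.png

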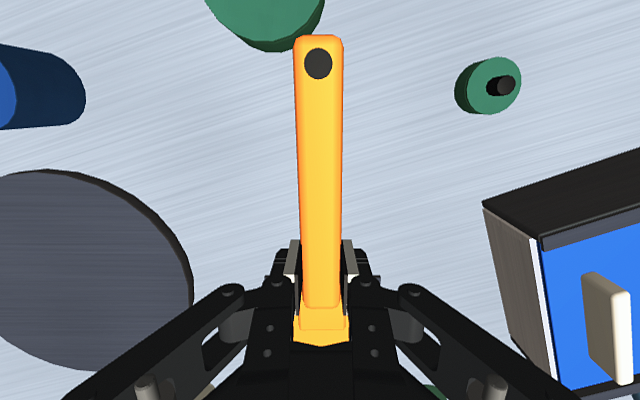

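The held turner is straight in the fingers, handle end at (318,62). The dock is in line ahead and mostly hidden by the wrist. I'll check the handle's tilt while lowering.

```bash
python3 -m crank '[[0,0.1,3,0,1],[0,0.1,6,0,1],[0,0.1,8.5,0,1],[0,0.1,9.6,0,1],[0,0.1,9.6,0,1],[0,0.1,9.6,0,1]]'
python3 - <<'E'
from h import *
im,W=cloud('wrist'); T=toolT()
L=(W-T[:3,3])@T[:3,:3]   # tool coords
for v in range(70,240,30):
    w=L[v-3:v+4,312:328].reshape(-1,3); print(v,np.nanmedian(w,0).round(1))
hsv=cv2.cvtColor(im,cv2.COLOR_RGB2HSV).astype(int);o=(abs(hsv[...,0]-16)<7)&(hsv[...,1]>160)&(W[...,2]<45)&(W[...,2]>15)&(np.mgrid[:400,:640][0]<230)
rect('h',W,o)
a=np.radians(-16.9);dx=np.array([np.cos(a),np.sin(a)]);m=np.array([629.7,-202])
plan((*(m-160*dx),40,163.1),(*(m-45*dx),40,163.1))
E
```

```text
time: 34.55
tool_pos: [476.4, -154.4, 43.2]
tcp_rot: [-180.0, 0.0, 163.1]
ft_force: [0.0, 0.4, -0.6]
finger_gap: 20.5
grip_force: 59.1
70 [96.4 -1.7  9.3]
100 [84.5 -1.9 10.3]
130 [71.7 -2.  10.4]
160 [58.  -2.  10.6]
190 [43.4 -2.  10.7]
220 [27.6 -2.  10.7]
h 8078 [ 413.5 -137.4] [21.6 89.9] 73.8 z [30.5 32.8 34.1] [[367.29998779296875, -135.1999969482422], [453.70001220703125, -160.3000030517578], [459.70001220703125, -139.60000610351562], [373.29998779296875, -114.5]]
at [ 476.9 -154.5   43.8] [-1.800e+02  1.000e-01  1.631e+02] t 34.6 F [-0.2  0.3 -1.3] gap 20.5
(np.float64(476.6098265507828), np.float64(-155.48764902427962), 40, 163.1) -> [ 0.   -0.1   0.38] turn -0.0 rows 1
(np.float64(586.6433887174077), np.float64(-188.91840128807863), 40, 163.1) -> [-11.5  -0.1   0.4] turn -0.0 rows 3
```

```bash
python3 -m crank '[[0,0,0.3,0,1],[-1,0,0.35,0,1],[-2,0,0.35,0,1],[-2.8,0,0.35,0,1],[-3.4,0,0.35,0,1],[-4,0,0.35,0,1],[-4.6,0,0.35,0,1],[-5.2,0,0.35,0,1],[-5.2,0,0.35,0,1]]'
```

```text
time: 35.5
tool_pos: [526.4, -169.0, 38.9]
tcp_rot: [-180.0, 0.0, 163.1]
ft_force: [0.3, -0.1, -1.7]
finger_gap: 20.3
grip_force: 59.1
```

```bash
python3 -m crank '[[-1,0,0,0,1],[-2,0,0,0,1],[-3,0,0,0,1],[-4,0,0,0,1],[-5,0,0,0,1],[-5.5,0,0,0,1],[-5.8,0,0,0,1],[-6,0,0,0,1],[-6.2,0,0,0,1],[-6.2,0,0,0,1]]'
```

```text
time: 36.5
tool_pos: [584.9, -186.8, 38.8]
tcp_rot: [-180.0, -0.0, 163.1]
ft_force: [-0.5, -0.4, -1.2]
finger_gap: 20.3
grip_force: 59.1
```

```bash
python3 -m crank '[[-0.2,0,0,0,1],[-0.4,0,0,0,1],[-0.6,0,0,0,1],[-0.6,0,0,0,1]]'
```

```text
time: 36.9
tool_pos: [588.8, -187.6, 37.6]
tcp_rot: [180.0, -0.3, 163.1]
ft_force: [-6.0, 3.1, 0.4]
finger_gap: 20.1
grip_force: 59.2
```

```bash
python3 -m crank '[[-0.2,0,0,0,1],[-0.2,0,0.1,0,1],[-0.2,0,0.2,0,1],[-0.2,0,0.3,0,1],[-0.2,0,0.3,0,1],[-0.2,0,0.3,0,1]]'
```

```text
time: 37.5
tool_pos: [589.1, -187.4, 35.7]
tcp_rot: [179.9, -0.5, 163.1]
ft_force: [-20.4, 8.9, 17.9]
finger_gap: 20.7
grip_force: 61.4
```

```bash
python3 -m crank '[[0,0,-0.1,0,1],[0.1,0,-0.1,0,4],[0.1,0,-0.1,0,4],[0.1,0,-0.1,0,4],[0.1,0,-3,0,4],[0.1,0,-7,0,4],[0.1,0,-11,0,4],[0.1,0,-15,0,4],[-4,3,-19,0,4],[-7,3,-20,0,4],[-9,3,-20,0,4],[-9,3,-20,0,4]]'
python3 - <<'E'
from h import *
im,W=cloud('wrist');save(im,'w7')
hsv=cv2.cvtColor(im,cv2.COLOR_RGB2HSV).astype(int);o=(abs(hsv[...,0]-16)<7)&(hsv[...,1]>160)&(W[...,2]<40)&(abs(W[...,0]-560)<120)&(abs(W[...,1]+180)<90)
rect('turner',W,o&(im[...,0]>200));dock();plan()
E
```

```text
time: 38.7
tool_pos: [689.9, -187.0, 236.5]
tcp_rot: [-180.0, 0.2, 163.1]
ft_force: [-0.2, -0.1, -0.7]
finger_gap: 40.2
grip_force: 0.0
turner 857 [ 588. -162.] [107.6 143.8] 59.1 z [ 7.5 23.8 25.9] [[498.70001220703125, -171.3000030517578], [622.0999755859375, -245.10000610351562], [677.2999877929688, -152.6999969482422], [553.9000244140625, -78.9000015258789]]
block 8421 [ 690.4 -177.3] [211.1 102.4] 70.2 z [32.2 33.5 34.7] [[606.5, -259.29998779296875], [702.7999877929688, -294.0], [774.4000244140625, -95.4000015258789], [678.0999755859375, -60.70000076293945]]
plate 4153 [ 641.2 -154.5] [256.1 123.5] 40.6 z [2.7 3.7 4.9] [[503.79998779296875, -190.8000030517578], [584.0999755859375, -284.70001220703125], [778.5999755859375, -118.0999984741211], [698.2999877929688, -24.299999237060547]]
at [ 687.5 -186.6  235.1] [-180.    -0.   163.1] t 38.8 F [-0.4 -0.8 -0.5] gap 40.0
```

View pics/w7.png

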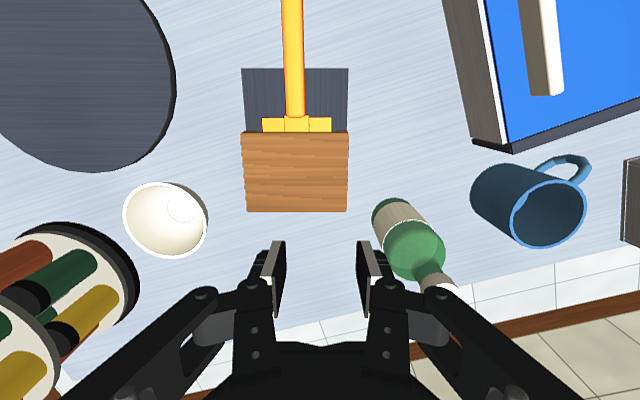

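The view shows the blade in the slot with only about 15 mm of blade out in front of the mouth at (297,124), which is the fully home position. I'll back off for a final check.

```bash
python3 -m crank '[[4,0,-3,0,4],[8,-4,-5,0,4],[12,-8,-5,0,4],[16,-12,-5,0,4],[20,-16,-5,0,4],[24,-20,-5,0,4],[27,-24,-5,0,4],[27,-27,-5,0,4],[27,-27,-5,0,4]]'
python3 - <<'E'
from h import *
im,W=cloud('top');i2,_=cloud('scene');save(im,'t8',(120,90,520,310),1.9);save(i2,'s8',(80,80,560,400),1.6);plan()
E
```

```text
time: 39.7
tool_pos: [346.7, -368.7, 285.7]
tcp_rot: [-179.9, -0.0, 162.9]
ft_force: [-0.1, 0.4, -0.1]
finger_gap: 40.1
grip_force: 0.0
at [ 348.8 -367.3  285.5] [-180.    -0.   162.9] t 39.8 F [ 0.9 -0.3  1.2] gap 40.1
```

View pics/t8.png

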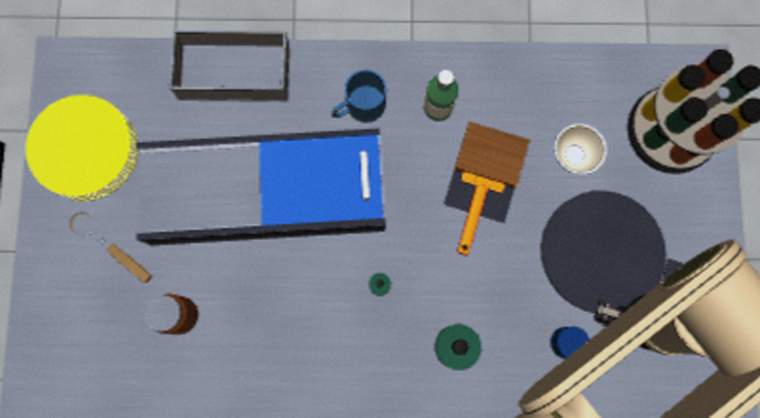

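View pics/s8.png

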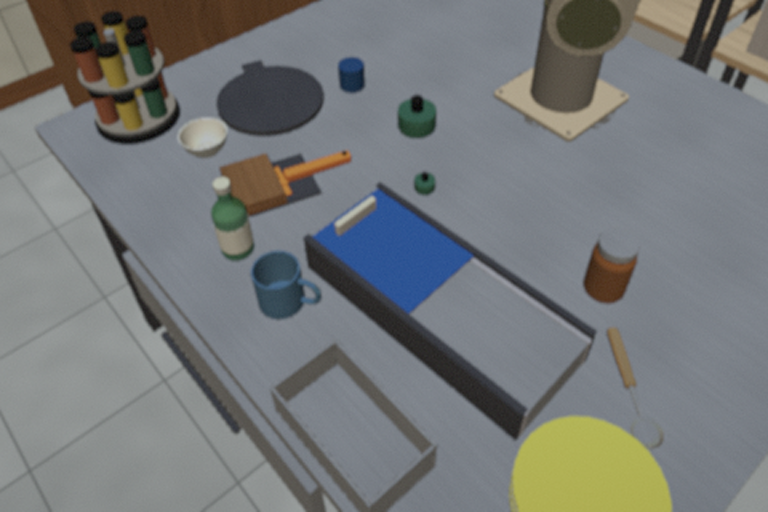

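Both views show the cover home, the turner in the dock, bystanders in place, and only the small and large look-alike green pots left out.

```bash
python3 -c "
from bench import hand_in
print(hand_in())"
```

```text
the job is handed in; nothing more can be done
None
```

The job is handed in at about 40 s of the 210 s: the terracotta, red, middle-sized green and yellow pots (the four that were out) stand upright in the well, the cover is slid home against its end stop, the turner is against the dock's back stop, and the bystanders look untouched in the final pictures.

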